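# Press the evaporator's start keys in order

### The arm

A 6-joint arm with a two-finger parallel gripper is mounted at the origin on the work surface; the furniture and walls round the work are solid. World frame = base frame: x ahead of the robot, y to its left, z up, the work surface at z = 0. Lengths are in m, angles in rad, forces in N, time in s.
With the tool pointing down it reaches from about 0.375 to 0.925 m from the base axis. Payload 5.7 kg.
Tool frame: the origin (TCP) lies on the centre line of the jaws, within the pads' length; the fingertips stand 11 mm ahead of it and the grasp point (between the pads) lies 8 mm behind it; x points along the fingers, y is the direction in which the jaws open and shut, and the axes are right-handed (so a half turn about x gives the same grasp; the last joint's range is limited). The gripper opens to 85 mm and grips with 20 to 120 N. Pads are 22 mm wide; open, the fingers measure 114 mm over their backs; the gripper's body (76 mm by 85 mm) begins 54 mm behind the grasp point. The pads swing forward as they close: fully open they stand 13 mm farther back than shut.
Start: joints at [-1.301, 0.359, 1.51, -0, 1.272, -0.115], TCP at [0.225, -0.556, 0.242] pointing down, gripper open.
Joint ranges: [-2.97, 2.97], [-1.01, 2.36], [0.21, 2.38], [-0.96, 4.11], [0.2, 2.71], [-2.98, 2.98]. Speed limits (rad/s): [2.39, 2.39, 3.14, 3.14, 3.14, 3.14].

### API

Orientations are given as a unit quaternion [x, y, z, w].
In Python, from cell import robot gives the robot as it stands.
- The arm moves only by the shell command python3 -m jog 'ROWS' [OPENING] [FORCE]. ROWS is JSON, one flat list of numbers, 6 for each row, row after row: the shift along the world's x, y, z in units of 40 mm (1.0 is 40 mm), then the turn, a rotation vector about the world's x, y, z in rad. In form: [x, y, z, wx, wy, wz, x, y, z, wx, wy, wz, ...]. A call has exactly 5 rows; each row shifts and turns the commanded pose from where the row before left it; what a row does not reach is not made up. A row lasts 1/12 s, in which the tool goes at most 41.7 mm and 7.16 degrees, less where a joint would pass 70% of its speed; a pose out of reach is approached as far as the arm can. A call is refused whole if a number of a shift passes 1 or a number of a turn 0.125, either way. A call with a gripper value outside its range is refused whole. OPENING is the opening in per cent of the stroke, from 0 (shut) to 100 (fully open), set as the call begins (- or left out, the last holds). The fingers move at their own pace and stop on an object; FORCE is the grip in N (left out, the last holds). Time passes only in rows, so rows that do not move let the fingers close, or fill a call up. It gives the time, the measured TCP pose, the force and the opening at its end, in the units of the state.
- robot.state(): the state, without advancing time (a new reading comes with each control period).
- robot.snapshot(name): name is "scene" or "side" or "wrist"; returns a dict with "img" (480x640x3 uint8, blue, green, red), "vfov" (degrees; the focal length in pixels is half the picture's height over the tangent of half this angle, whatever the lens; pixels are square), "cx", "cy" (the principal point, pixels), "R" (3x3) and "t" (3): a world point X has camera coordinates R X + t; the wrist camera has in their place "T_tool_cam" (4x4, takes a point from camera to tool coordinates, whose origin is the TCP and whose axes are the tool frame's). Camera axes: x right, y down, z forward; pixel columns grow to the right and rows downward; lengths in m; the calibration is good to about 2 mm. A picture is of the moment at which its call begins: read the wrist's pose just before it. There is no depth.
- robot.job_done(): hands the job in, once; it reports no verdict.
The state is a dict: "t": time; "joint_positions": joint angles; "qd": joint speeds; "joint_torque": joint torques, N m; "position": TCP position; "ee_rot": TCP orientation; "force": force on the tool from outside, world axes, zero at the start; "moment": the same for the moment, N m; "grip_width": finger opening in m.
Only numpy, scipy, OpenCV 4.12 (cv2) and the standard library are available. Lean on these libraries where they do the work, as an engineer would, in place of code of your own. Each camera call takes 0.05 s, during which the arm holds its last target.

### The job

Start up the evaporator from its control pads on the bench: press the blue key (cooling), then the yellow key (vacuum), then the red key (heating), each gently and all the way down so that it stays down. Do not press the white key, do not lift, tip or push the pads out of place, leave everything else where it is, and finish with the hand clear.

Things in the scene. Friction and masses are not known exactly. Their poses are not given: they have to be found in the camera images.
- pad_blue: loose cordless control pad with the blue key (cooling): grey and black square box 70x70 mm, body 32 mm high with an aluminium collar (42 mm across) whose top is 35 mm up, 0.35 to 0.65 kg, on four rubber feet. Origin: centre of its underside; z up. A small bar of the key's colour lies beside the collar on its -x side. The four pads stand in any of four places.
- key_blue_top (a point): centre of the top face of the round blue key, 32 mm across, in the middle of the pad; 52.5 mm above the bench when up, 43.5 mm when fully down; moves with the key
- key_blue (a joint): how far the blue key has been pressed down, m: 0 up (start), 0.009 fully down, at its stop. Key and collar sit together on a spring that yields about 1 mm for 4 N, up to 8 mm, and comes back. The key moves straight down against a steady 3 N or so, has no spring and stays where it is left; 0.006 or more counts as on.
- pad_yellow: loose cordless control pad with the yellow key (vacuum): grey and black square box 70x70 mm, body 32 mm high with an aluminium collar (42 mm across) whose top is 35 mm up, 0.35 to 0.65 kg, on four rubber feet. Origin: centre of its underside; z up. A small bar of the key's colour lies beside the collar on its -x side. The four pads stand in any of four places.
- key_yellow_top (a point): centre of the top face of the round yellow key, 32 mm across, in the middle of the pad; 52.5 mm above the bench when up, 43.5 mm when fully down; moves with the key
- key_yellow (a joint): how far the yellow key has been pressed down, m: 0 up (start), 0.009 fully down, at its stop. Key and collar sit together on a spring that yields about 1 mm for 4 N, up to 8 mm, and comes back. The key moves straight down against a steady 3 N or so, has no spring and stays where it is left; 0.006 or more counts as on.
- pad_red: loose cordless control pad with the red key (heating): grey and black square box 70x70 mm, body 32 mm high with an aluminium collar (42 mm across) whose top is 35 mm up, 0.35 to 0.65 kg, on four rubber feet. Origin: centre of its underside; z up. A small bar of the key's colour lies beside the collar on its -x side. The four pads stand in any of four places.
- key_red_top (a point): centre of the top face of the round red key, 32 mm across, in the middle of the pad; 52.5 mm above the bench when up, 43.5 mm when fully down; moves with the key
- key_red (a joint): how far the red key has been pressed down, m: 0 up (start), 0.009 fully down, at its stop. Key and collar sit together on a spring that yields about 1 mm for 4 N, up to 8 mm, and comes back. The key moves straight down against a steady 3 N or so, has no spring and stays where it is left; 0.006 or more counts as on.
- pad_white: loose cordless control pad with the white key (purge, to be left alone): grey and black square box 70x70 mm, body 32 mm high with an aluminium collar (42 mm across) whose top is 35 mm up, 0.35 to 0.65 kg, on four rubber feet. Origin: centre of its underside; z up. A small bar of the key's colour lies beside the collar on its -x side. The four pads stand in any of four places.
- key_white_top (a point): centre of the top face of the round white key, 32 mm across, in the middle of the pad; 52.5 mm above the bench when up, 43.5 mm when fully down; moves with the key
- key_white (a joint): how far the white key has been pressed down, m: 0 up (start), 0.009 fully down, at its stop. Key and collar sit together on a spring that yields about 1 mm for 4 N, up to 8 mm, and comes back. The key moves straight down against a steady 3 N or so, has no spring and stays where it is left; 0.006 or more counts as on.
- tip_box_a: blue pipette-tip box with clear lid, 122x90x68 mm, lid not to be opened; bystander, loose; origin at the centre of its underside
- bottle_buffer: clear bottle with blue cap, 64 mm across, 159 mm tall; bystander, loose; origin at the centre of its underside
- bottle_small_b: small clear bottle with red cap, 48 mm across, 97 mm tall; bystander, loose; origin at the centre of its underside
- petri_2: closed petri dish with pink filling, 91 mm across, 15 mm high; bystander, loose; origin at the centre of its underside
- timer: white bench timer, 62x62x18 mm, lying flat; bystander, loose; origin at the centre of its underside
- usb_stick: blue memory stick, 52x19x9 mm; bystander, loose; origin at the centre of its underside
- tweezers: steel tweezers, 126x18x10 mm, lying flat; bystander, loose; origin at the centre of its underside

How it is judged:
By the outcome, as a careful person would: the job done as asked, in the order asked, and still so for the second after the job is handed in, with the robot touching nothing.
It also fails if it takes over 61 s, if anything falls off the work surface, if the arm or the gripper's body presses on something with over 40 N, if the wrist force passes 120 N, or if a joint passes its speed limit or range.

## Working session

There is one attempt and no reset: what is moved stays moved. The work goes in short steps, Python scripts to look and compute and a shell command to move; the robot and the scene stay as the last step left them, time stands still between calls to the robot, and variables do not carry over. Pictures are saved under pics/ and viewed, and the job is handed in when it is done.

```bash
mkdir -p pics; ls; python3 - <<'E'
from cell import robot
import cv2,json
s=robot.state();print({k:s[k] for k in("t","position","ee_rot","force","grip_width")})
for n in("scene","side","wrist"):
    d=robot.snapshot(n);cv2.imwrite(f"pics/{n}0.png",d["img"]);print(n,{k:(v.tolist() if hasattr(v,'tolist') else v) for k,v in d.items() if k!="img"})
E
```

```text
pics
{'t': 0.0, 'position': array([ 0.22503246, -0.5554837 ,  0.24147901]), 'ee_rot': array([-0.69401563, -0.13583907,  0.69410509, -0.13456662]), 'force': array([-0.61551469,  0.52150611,  0.98909729]), 'grip_width': 0.0854160317437194}
scene {'vfov': 50.42576704953159, 'cx': 324.9732545900823, 'cy': 241.64829965991387, 'R': [[0.4315136680987236, -0.9017789208181289, -0.02430498327659266], [-0.4676017664140261, -0.20055102719602672, -0.8608878402771764], [0.7714561181884988, 0.38284992289239056, -0.5082139256758157]], 't': [-0.4504859511417444, 0.25481053095639183, 0.6897929930773696]}
side {'vfov': 51.18281086079577, 'cx': 313.0440162138815, 'cy': 237.47788276430535, 'R': [[-0.999274694959191, -0.037709744392401705, 0.005297092794677345], [-0.0198030738053497, 0.3957946354163558, -0.918125506041246], [0.03252571724152391, -0.9175644837031857, -0.3962543324235468]], 't': [0.490324904892043, 0.1536563419221029, 0.8031928291177208]}
wrist {'vfov': 59.55056104778774, 'cx': 315.63117684789773, 'cy': 247.5187909389958, 'T_tool_cam': [[0.0016592641420338713, -0.30521435266462427, 0.9522822301030398, -0.1320337031038695], [0.9999980626935632, 0.0015148880948718546, -0.0012568703903732372, -0.0007145947068657454], [-0.001058986130759984, 0.9522824707205166, 0.30521627497038945, -0.07821969015913206], [0.0, 0.0, 0.0, 1.0]]}
```

View pics/scene0.png

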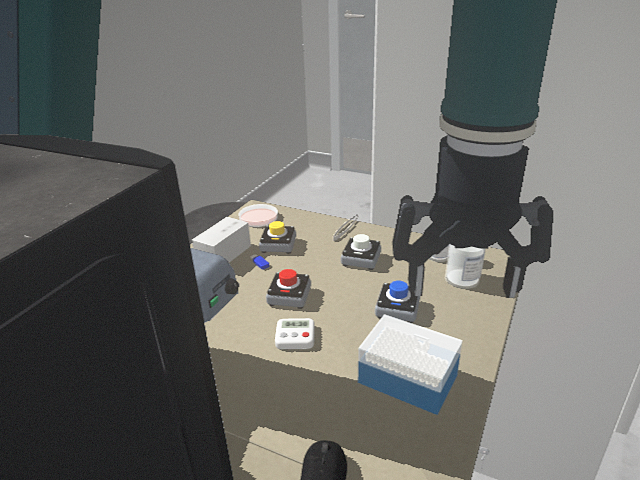

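View pics/side0.png

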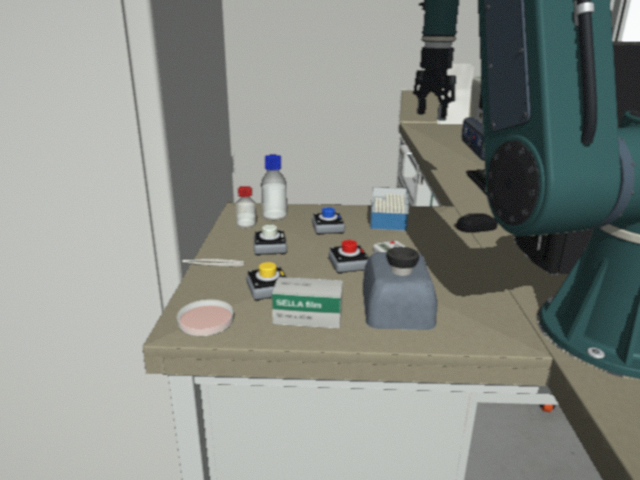

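View pics/wrist0.png

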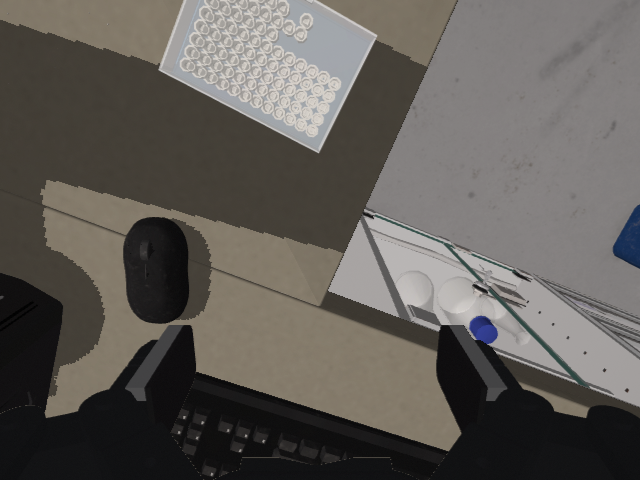

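The scene view shows the blue key at about (399,290), yellow (277,229), red (288,278) and white (361,243). In the side view they are at about (328,213), (267,270), (349,246) and (269,231). The wrist camera isn't over the pads yet. Next I'll measure the key tops by colour.

```bash
cat > h.py <<'E'
import numpy as np,cv2
from cell import robot
from scipy.spatial.transform import Rotation as Ro
def cam(d,st=None):
    f=240/np.tan(np.radians(d["vfov"]/2))
    if "R" in d: R=np.array(d["R"]);t=np.array(d["t"]);return f,R.T,-R.T@t
    T=np.array(d["T_tool_cam"]);Rt=Ro.from_quat(st["ee_rot"]).as_matrix()
    return f,Rt@T[:3,:3],Rt@T[:3,3]+st["position"]
def ray(d,uv,st=None):
    f,R,o=cam(d,st);v=R@np.array([(uv[0]-d["cx"])/f,(uv[1]-d["cy"])/f,1]);return o,v/np.linalg.norm(v)
def onz(d,uv,z,st=None):
    o,v=ray(d,uv,st);return o+v*(z-o[2])/v[2]
def tri(a,b):
    (o1,v1),(o2,v2)=a,b
    s=np.linalg.lstsq(np.c_[v1,-v2],o2-o1,rcond=None)[0]
    p,q=o1+s[0]*v1,o2+s[1]*v2;return (p+q)/2,np.linalg.norm(p-q)
H={"blue":[((105,150,60),(130,255,255))],"yellow":[((20,150,90),(32,255,255))],"red":[((0,170,80),(6,255,255)),((174,170,80),(180,255,255))]}
def blobs(img,c,amin=25):
    h=cv2.cvtColor(img,cv2.COLOR_BGR2HSV);m=sum(cv2.inRange(h,a,b) for a,b in H[c])
    n,l,s,ce=cv2.connectedComponentsWithStats(m.astype(np.uint8));
    return [(ce[i].round(1).tolist(),s[i].tolist()) for i in range(1,n) if s[i][4]>=amin]
E
python3 - <<'E'
from h import *
for n in("scene","side"):
    img=cv2.imread(f"pics/{n}0.png")
    for c in H: print(n,c,blobs(img,c))
s=cv2.imread("pics/scene0.png")[200:360,180:500];cv2.imwrite("pics/sc_z.png",cv2.resize(s,None,fx=2.5,fy=2.5,interpolation=cv2.INTER_CUBIC))
s=cv2.imread("pics/side0.png")[180:340,170:430];cv2.imwrite("pics/si_z.png",cv2.resize(s,None,fx=3,fy=3,interpolation=cv2.INTER_CUBIC))
E
```

```text
scene blue [([260.0, 261.3], [254, 256, 15, 12, 97]), ([397.0, 287.3], [389, 281, 19, 18, 185])]
scene yellow [([276.3, 227.4], [269, 221, 15, 14, 148])]
scene red [([286.3, 274.7], [279, 269, 17, 16, 144])]
side blue [([272.5, 162.0], [266, 155, 14, 15, 195]), ([328.0, 212.0], [322, 208, 13, 9, 94])]
side yellow [([267.3, 269.1], [259, 262, 18, 15, 205])]
side red [([244.5, 191.2], [239, 187, 12, 9, 93]), ([348.9, 245.8], [342, 240, 15, 12, 144])]
```

View pics/sc_z.png

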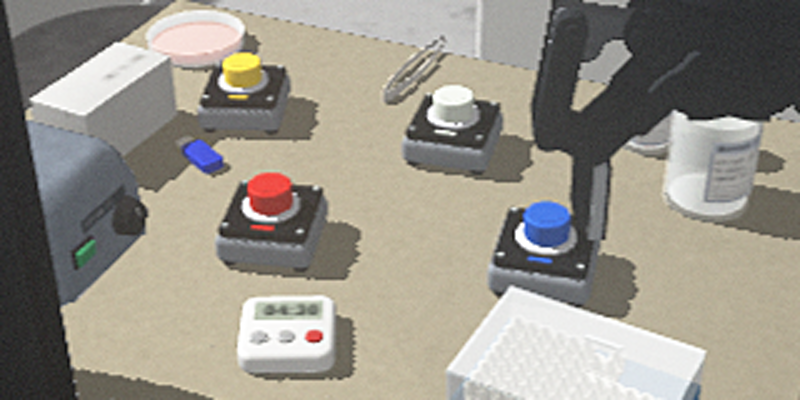

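View pics/si_z.png

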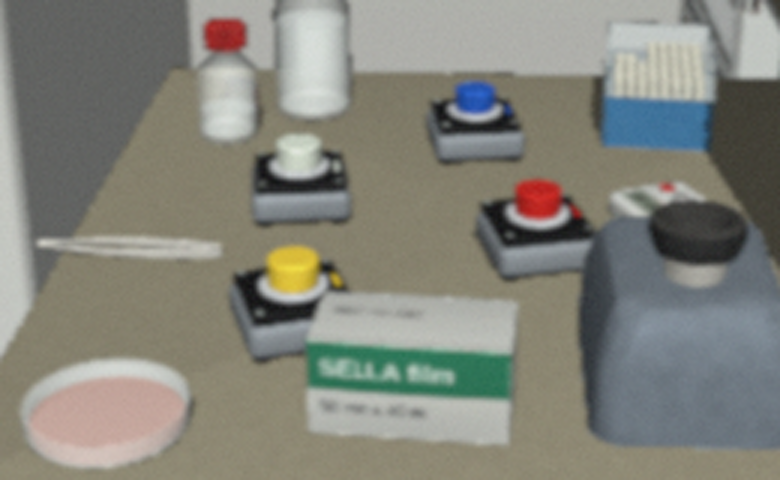

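```bash
python3 - <<'E'
from h import *
A=robot.snapshot("scene");B=robot.snapshot("side")
P={"blue":((397.9,287.3),(328,212)),"yellow":((276.3,227.4),(267.3,269.1)),"red":((287.3,275.5),(348.9,245.8)),"white":((361,240),(269.5,231))}
T={"blue":((398.8,284.8),(328.3,209.5)),"yellow":((276.4,225.2),(267.5,265.8)),"red":((288,272.8),(349,243)),"white":((361.6,238),(269.6,228))}
for k in P:
    a,b=P[k];p,e=tri(ray(A,a),ray(B,b));print(k,p.round(4),round(e,4),"top",onz(A,T[k][0],.0525).round(3),onz(B,T[k][1],.0525).round(3))
for n,uv in dict(stick=(260,261),timer=(295,335),tipbox=(411,342),boxtop=(224,236)).items(): print(n,onz(A,uv,.02).round(3))
print(onz(B,(246,225),0),onz(B,(274,216),0))
E
```

```text
blue [ 0.4716 -0.4133  0.0448] 0.001 top [ 0.47  -0.415  0.052] [ 0.471 -0.408  0.052]
yellow [ 0.5775 -0.1115  0.0438] 0.0016 top [ 0.571 -0.116  0.052] [ 0.577 -0.109  0.052]
red [ 0.4276 -0.2213  0.0447] 0.0003 top [ 0.426 -0.224  0.052] [ 0.428 -0.217  0.052]
white [ 0.5961 -0.2945  0.0436] 0.002 top [ 0.591 -0.298  0.052] [ 0.594 -0.288  0.052]
stick [ 0.482 -0.128  0.02 ]
timer [ 0.317 -0.295  0.02 ]
tipbox [ 0.376 -0.468  0.02 ]
boxtop [ 0.536 -0.004  0.02 ]
[ 6.70429917e-01 -4.31489261e-01 -5.55111512e-17] [ 0.60907362 -0.49617201  0.        ]
```

```bash
python3 -m jog '[0.6,0.35,-0.1,0,0,0,0.6,0.35,-0.1,0,0,0,0.6,0.35,-0.1,0,0,0,0.6,0.35,-0.1,0,0,0,0.6,0.35,-0.1,0,0,0]' 0 20; python3 -m jog '[0.5,0.3,0,0,0,0,0.5,0.3,0,0,0,0,0.5,0.3,0,0,0,0,0,0,0,0,0,0,0,0,0,0,0,0]'; python3 - <<'E'
from h import *
s=robot.state();d=robot.snapshot("wrist");cv2.imwrite("pics/w1.png",d["img"])
print(s["t"],s["position"],s["force"],s["grip_width"],Ro.from_quat(s["ee_rot"]).as_matrix().round(3))
for c in H:
    for ce,st in blobs(d["img"],c,80): print(c,ce,st,onz(d,ce,.0525,s).round(4))
B=robot.snapshot("side")
print(onz(B,(366,325),0),onz(B,(436,325),0))
E
```

```text
t: 0.67
position: [0.3461, -0.4853, 0.222]
ee_rot: [0.694, 0.135, -0.694, 0.135]
force: [-0.2, -1.2, -0.2]
grip_width: 0.0258
t: 1.08
position: [0.406, -0.4494, 0.2221]
ee_rot: [-0.694, -0.136, 0.694, -0.136]
force: [0.1, -0.8, -0.5]
grip_width: -0.0002
1.0833 [ 0.40598172 -0.44938456  0.222104  ] [ 0.05268338 -0.82828202 -0.45432508] -0.00020596204763581483 [[-0.     0.378 -0.926]
 [ 0.    -0.926 -0.378]
 [-1.    -0.     0.   ]]
blue [304.2, 120.5] [282, 98, 45, 46, 1618] [ 0.4704 -0.4133  0.0525]
blue [297.3, 156.3] [287, 152, 22, 10, 124] [ 0.4461 -0.4177  0.0525]
blue [629.1, 307.0] [612, 272, 28, 66, 1036] [ 0.4366 -0.7031  0.0525]
blue [488.1, 401.6] [475, 393, 26, 21, 273] [ 0.3163 -0.6441  0.0525]
red [16.3, 72.0] [0, 46, 36, 50, 1449] [ 0.4265 -0.2241  0.0525]
red [33.6, 112.5] [23, 109, 22, 8, 120] [ 0.4051 -0.2397  0.0525]
[ 0.4040222  -0.00553521  0.        ] [ 0.28912615 -0.01080089  0.        ]
```

View pics/w1.png

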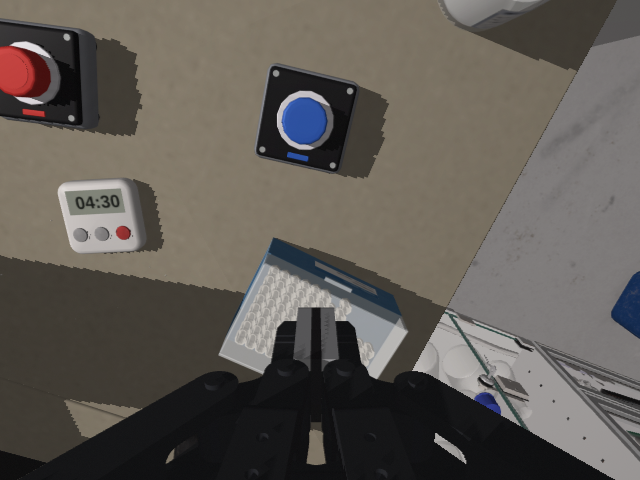

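The wrist view has the blue key at (304,120), which gives (0.470, -0.413) and agrees with triangulation. The fingers are closed. Next I'll move above the blue key and descend.

```bash
python3 -m jog '[0.8,0.45,0,0,0,0,0.8,0.45,0,0,0,0,0,0,-0.8,0,0,0,0,0,-0.8,0,0,0,0,0,-0.8,0,0,0]'; python3 -m jog '[0,0,-0.7,0,0,0,0,0,-0.2,0,0,0,0,0,0,0,0,0,0,0,0,0,0,0,0,0,0,0,0,0]'; python3 - <<'E'
from h import *
s=robot.state();d=robot.snapshot("wrist");cv2.imwrite("pics/w2.png",d["img"])
print(s["position"],s["force"])
for c in ["blue"]:
    for ce,st in blobs(d["img"],c,80): print(c,ce,st,onz(d,ce,.0525,s).round(4))
E
```

```text
t: 1.6
position: [0.4693, -0.4151, 0.126]
ee_rot: [0.694, 0.134, -0.694, 0.136]
force: [-0.2, 0.5, -0.1]
grip_width: 0.0
t: 2.02
position: [0.4699, -0.4157, 0.0923]
ee_rot: [0.695, 0.134, -0.694, 0.136]
force: [0.9, -0.0, 0.1]
grip_width: 0.0001
[ 0.46993991 -0.41574616  0.09225859] [ 0.90821553 -0.04367943  0.14072188]
blue [312.7, 283.2] [279, 251, 70, 70, 3487] [ 0.4753 -0.4113  0.0525]
```

View pics/w2.png

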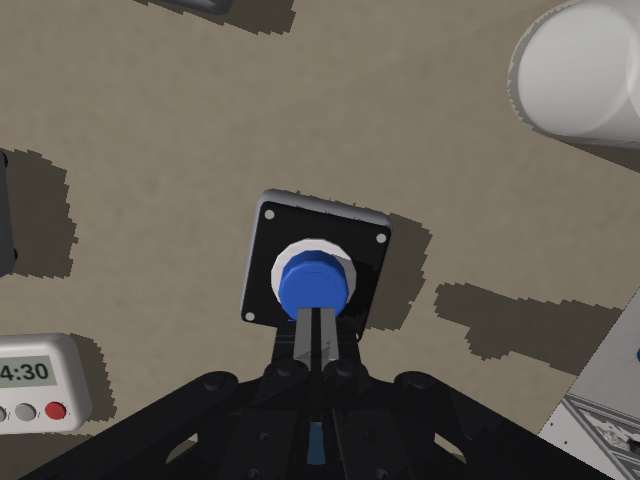

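The key is centred under the fingertips at about (314,290). I'll nudge slightly in y and press in stages while watching the force.

```bash
python3 -m jog '[0.02,0.05,-0.2,0,0,0,0,0,-0.2,0,0,0,0,0,-0.1,0,0,0,0,0,-0.1,0,0,0,0,0,-0.05,0,0,0]'; python3 -m jog '[0,0,-0.05,0,0,0,0,0,-0.05,0,0,0,0,0,-0.05,0,0,0,0,0,0,0,0,0,0,0,0,0,0,0]'
```

```text
t: 2.48
position: [0.4697, -0.4117, 0.0634]
ee_rot: [-0.694, -0.136, 0.694, -0.135]
force: [-0.5, -0.9, 0.5]
grip_width: 0.0001
t: 2.9
position: [0.47, -0.4121, 0.0583]
ee_rot: [0.694, 0.135, -0.694, 0.135]
force: [-0.5, 0.5, 0.8]
grip_width: 0.0002
```

```bash
python3 -m jog '[0,0,-0.03,0,0,0,0,0,-0.03,0,0,0,0,0,-0.03,0,0,0,0,0,0,0,0,0,0,0,0,0,0,0]'; python3 - <<'E'
from h import *
s=robot.state();d=robot.snapshot("wrist");cv2.imwrite("pics/w3.png",d["img"]);print(s["position"],s["force"],s["moment"])
d=robot.snapshot("side");cv2.imwrite("pics/s3.png",cv2.resize(d["img"][180:250,280:380],None,fx=7,fy=7,interpolation=cv2.INTER_CUBIC))
E
```

```text
t: 3.32
position: [0.4702, -0.4123, 0.0547]
ee_rot: [0.694, 0.135, -0.694, 0.135]
force: [0.4, 1.2, 2.7]
grip_width: -0.0002
[ 0.47018361 -0.41227297  0.05468762] [0.38555515 1.23609747 2.66234077] [0.06745292 0.0430283  0.01657314]
```

View pics/w3.png

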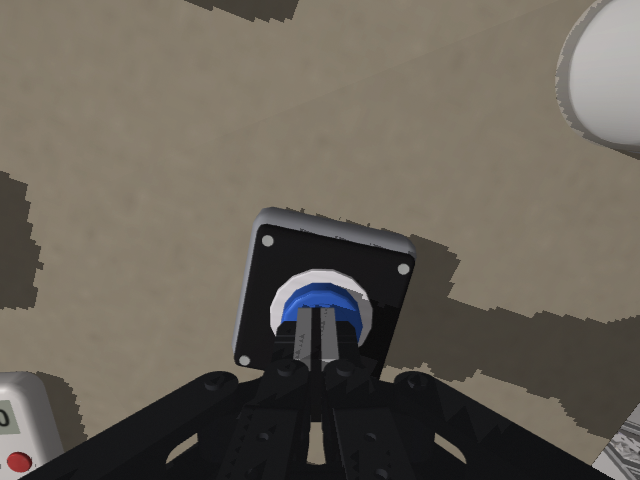

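View pics/s3.png

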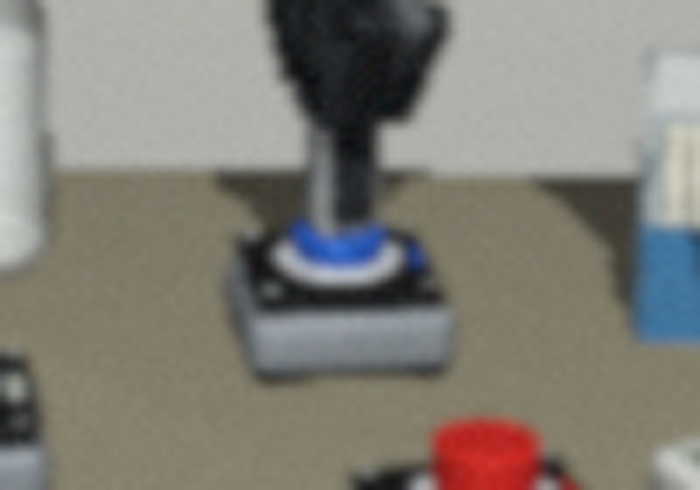

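In contact: the key is part-way down in the side view and the force is about 3 N, its friction. I'll press on until the force climbs, which marks the stop.

```bash
python3 -m jog '[0,0,-0.025,0,0,0,0,0,-0.025,0,0,0,0,0,0,0,0,0,0,0,0,0,0,0,0,0,0,0,0,0]'; python3 -m jog '[0,0,-0.025,0,0,0,0,0,-0.025,0,0,0,0,0,0,0,0,0,0,0,0,0,0,0,0,0,0,0,0,0]'
```

```text
t: 3.83
position: [0.4702, -0.4123, 0.053]
ee_rot: [0.694, 0.135, -0.694, 0.135]
force: [-1.3, 1.3, 5.4]
grip_width: -0.0001
t: 4.25
position: [0.4702, -0.4124, 0.0516]
ee_rot: [0.694, 0.135, -0.694, 0.135]
force: [-2.1, 1.2, 11.0]
grip_width: 0.0001
```

The force rose at 4 N/mm to 11 N, and the tip height matches 43.5 mm minus 2.8 mm of spring travel, so the key is at its stop. Now I'll retreat and check.

```bash
python3 -m jog '[0,0,0.1,0,0,0,0,0,0.3,0,0,0,0,0,0.8,0,0,0,0,0,1,0,0,0,0,0,1,0,0,0]'; python3 - <<'E'
from h import *
A=robot.snapshot("scene");B=robot.snapshot("side");cv2.imwrite("pics/sc4.png",A["img"])
a=cv2.resize(A["img"][250:340,350:450],(400,360),interpolation=cv2.INTER_CUBIC);b=cv2.resize(B["img"][180:270,280:380],(400,360),interpolation=cv2.INTER_CUBIC)
cv2.imwrite("pics/c4.png",np.hstack([a,b]));print(robot.state()["position"])
for c in H: print(c,blobs(A["img"],c),blobs(B["img"],c))
E
```

```text
t: 4.67
position: [0.4693, -0.4114, 0.1795]
ee_rot: [-0.694, -0.136, 0.695, -0.134]
force: [1.3, -0.8, 0.4]
grip_width: -0.0001
[ 0.47337238 -0.41570746  0.18636163]
blue [([471.1, 207.9], [460, 201, 25, 25, 228]), ([260.1, 261.4], [254, 256, 15, 13, 99]), ([397.6, 290.7], [390, 285, 17, 14, 171])] [([272.5, 162.1], [266, 155, 14, 15, 198]), ([327.9, 213.7], [322, 211, 13, 6, 58])]
yellow [([276.2, 227.5], [269, 221, 15, 14, 157])] [([267.3, 269.1], [259, 262, 18, 15, 207])]
red [([286.3, 274.6], [279, 269, 17, 16, 144])] [([244.2, 191.3], [239, 187, 12, 9, 87]), ([349.0, 245.7], [342, 240, 15, 12, 142])]
```

View pics/c4.png

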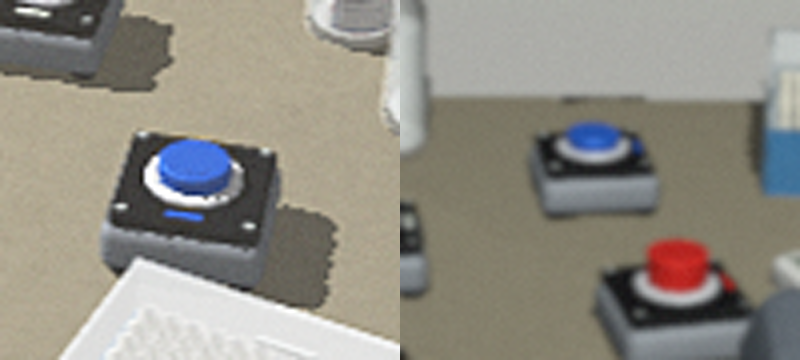

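Blue is clearly lower and its pad hasn't moved. On to yellow, stopping short of it for a wrist view.

```bash
python3 -m jog '[0.1,0.75,0,0,0,0,0.1,0.75,0,0,0,0,0.1,0.75,0,0,0,0,0.1,0.75,0,0,0,0,0.1,0.75,0,0,0,0]'; python3 -m jog '[0.1,0.75,0.2,0,0,0,0.1,0.75,0.2,0,0,0,0.1,0.75,0.2,0,0,0,0.1,0.75,0.2,0,0,0,0,0,0,0,0,0]';python3 -m jog '[0,0,0,0,0,0,0,0,0,0,0,0,0,0,0,0,0,0,0,0,0,0,0,0,0,0,0,0,0,0]'; python3 - <<'E'
from h import *
s=robot.state();d=robot.snapshot("wrist");cv2.imwrite("pics/w5.png",d["img"])
print(s["position"],Ro.from_quat(s["ee_rot"]).as_matrix().round(3).tolist())
for c in H:
    for ce,st in blobs(d["img"],c,80): print(c,ce,st,onz(d,ce,.0525,s).round(4))
E
```

```text
t: 5.18
position: [0.4898, -0.2608, 0.1787]
ee_rot: [0.694, 0.135, -0.694, 0.135]
force: [-0.2, 0.1, 0.8]
grip_width: -0.0001
t: 5.6
position: [0.5065, -0.1376, 0.212]
ee_rot: [0.695, 0.137, -0.693, 0.136]
force: [0.3, 0.8, -0.9]
grip_width: -0.0001
t: 6.02
position: [0.5058, -0.1431, 0.2103]
ee_rot: [-0.694, -0.135, 0.694, -0.135]
force: [-1.0, 0.1, -0.1]
grip_width: -0.0003
[ 0.50575503 -0.14305998  0.21026933] [[-0.001, 0.374, -0.927], [0.0, -0.927, -0.374], [-1.0, -0.0, 0.001]]
blue [282.1, 207.2] [260, 183, 45, 49, 1123] [ 0.5104 -0.1144  0.0525]
blue [598.7, 377.0] [578, 359, 43, 37, 1179] [ 0.4758 -0.3994  0.0525]
yellow [312.2, 112.4] [289, 88, 46, 50, 1736] [ 0.5773 -0.1104  0.0525]
yellow [311.0, 151.2] [300, 149, 22, 6, 119] [ 0.5538 -0.119   0.0525]
red [372.3, 347.9] [356, 327, 35, 44, 1129] [ 0.4316 -0.2198  0.0525]
```

View pics/w5.png

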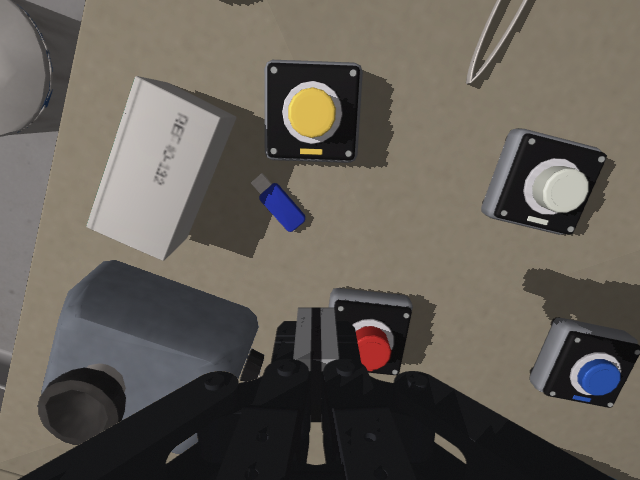

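The wrist view has the yellow key at (312,112), which gives (0.577, -0.110) and agrees with the earlier estimate. Move over it and descend.

```bash
python3 -m jog '[0.6,0.27,0,0,0,0,0.6,0.27,0,0,0,0,0.58,0.27,-0.4,0,0,0,0,0,-0.8,0,0,0,0,0,-0.8,0,0,0]'; python3 -m jog '[0,0,-0.6,0,0,0,0,0,-0.4,0,0,0,0,0,0,0,0,0,0,0,0,0,0,0,0,0,0,0,0,0]'; python3 - <<'E'
from h import *
s=robot.state();d=robot.snapshot("wrist");cv2.imwrite("pics/w6.png",d["img"]);print(s["position"],s["force"])
for ce,st in blobs(d["img"],"yellow",80): print(ce,st,onz(d,ce,.0525,s).round(4))
E
```

```text
t: 6.48
position: [0.5801, -0.1102, 0.1308]
ee_rot: [0.696, 0.135, -0.692, 0.136]
force: [-0.1, -0.4, -0.9]
grip_width: 0.0001
t: 6.9
position: [0.578, -0.1103, 0.0916]
ee_rot: [0.695, 0.135, -0.694, 0.135]
force: [-0.8, -0.7, 0.8]
grip_width: -0.0001
[ 0.57804219 -0.11030775  0.09157862] [-0.80630353 -0.72572983  0.8108261 ]
[317.4, 286.4] [283, 255, 69, 66, 3242] [ 0.583  -0.1082  0.0525]
```

View pics/w6.png

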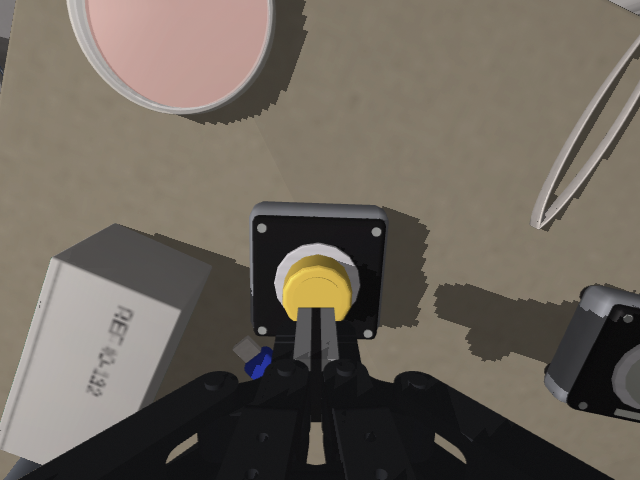

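The yellow key is centred under the fingers at about (317,290). Press.

```bash
python3 -m jog '[0,0,-0.2,0,0,0,0,0,-0.2,0,0,0,0,0,-0.1,0,0,0,0,0,-0.1,0,0,0,0,0,-0.05,0,0,0]'; python3 -m jog '[0,0,-0.05,0,0,0,0,0,-0.05,0,0,0,0,0,-0.05,0,0,0,0,0,-0.05,0,0,0,0,0,0,0,0,0]'; python3 -m jog '[0,0,-0.04,0,0,0,0,0,-0.04,0,0,0,0,0,0,0,0,0,0,0,0,0,0,0,0,0,0,0,0,0]'
```

```text
t: 7.37
position: [0.5768, -0.1096, 0.064]
ee_rot: [-0.694, -0.135, 0.694, -0.135]
force: [-0.0, -0.5, -0.2]
grip_width: 0.0002
t: 7.78
position: [0.577, -0.1096, 0.0564]
ee_rot: [-0.694, -0.135, 0.694, -0.135]
force: [-1.4, 1.5, 2.6]
grip_width: 0.0003
t: 8.2
position: [0.5772, -0.1097, 0.0535]
ee_rot: [-0.694, -0.135, 0.694, -0.135]
force: [-2.9, 0.4, 4.0]
grip_width: 0.0003
```

```bash
python3 -m jog '[0,0,-0.03,0,0,0,0,0,-0.03,0,0,0,0,0,0,0,0,0,0,0,0,0,0,0,0,0,0,0,0,0]'
```

```text
t: 8.62
position: [0.5773, -0.1097, 0.0517]
ee_rot: [0.694, 0.135, -0.694, 0.135]
force: [-3.5, 1.2, 10.0]
grip_width: -0.0002
```

At the stop: 10 N at the same height as blue. Retreat and check.

```bash
python3 -m jog '[0,0,0.1,0,0,0,0,0,0.3,0,0,0,0,0,0.8,0,0,0,0,0,1,0,0,0,0,0,1,0,0,0]'; python3 - <<'E'
from h import *
A=robot.snapshot("scene");B=robot.snapshot("side")
a=cv2.resize(A["img"][190:280,230:330],(400,360),interpolation=cv2.INTER_CUBIC);b=cv2.resize(B["img"][220:310,230:330],(400,360),interpolation=cv2.INTER_CUBIC)
cv2.imwrite("pics/c7.png",np.hstack([a,b]));print(robot.state()["position"])
for c in H: print(c,blobs(A["img"],c),blobs(B["img"],c))
E
```

```text
t: 9.03
position: [0.5767, -0.1096, 0.1802]
ee_rot: [-0.694, -0.135, 0.695, -0.135]
force: [1.0, -0.3, 0.3]
grip_width: 0.0002
[ 0.58229678 -0.11122945  0.18658525]
blue [([260.1, 261.4], [254, 256, 15, 13, 100]), ([397.6, 290.7], [390, 285, 17, 14, 172])] [([327.9, 213.7], [322, 211, 13, 6, 58])]
yellow [([276.6, 229.4], [269, 225, 16, 10, 121])] [([267.4, 271.4], [259, 267, 18, 10, 139])]
red [([286.3, 275.0], [279, 269, 17, 17, 152])] [([244.5, 191.2], [239, 187, 12, 9, 90]), ([349.0, 245.7], [342, 240, 15, 12, 143])]
```

View pics/c7.png

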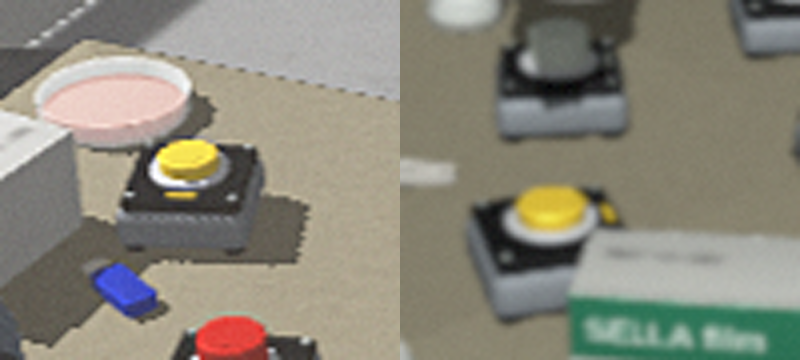

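Yellow is down and its pad hasn't moved. Before red I'll check the clearance to the grey-blue device, then view red from the wrist.

```bash
python3 -m jog '[-0.6,-0.38,0.1,0,0,0,-0.6,-0.38,0.1,0,0,0,-0.6,-0.38,0.1,0,0,0,-0.6,-0.38,0.1,0,0,0,-0.6,-0.38,0.1,0,0,0]';python3 -m jog '[-0.6,-0.38,0,0,0,0,-0.6,-0.38,0,0,0,0,-0.6,-0.38,0,0,0,0,-0.6,-0.38,0,0,0,0,0,0,0,0,0,0]';python3 -m jog '[0,0,0,0,0,0,0,0,0,0,0,0,0,0,0,0,0,0,0,0,0,0,0,0,0,0,0,0,0,0]'; python3 - <<'E'
from h import *
s=robot.state();d=robot.snapshot("wrist");cv2.imwrite("pics/w8.png",d["img"]);print(s["position"])
for c in H:
    for ce,st in blobs(d["img"],c,80): print(c,ce,st,onz(d,ce,.0525,s).round(4))
# device edge, from pics/w5
s5=dict(position=np.array([.50576,-.14306,.21027]),ee_rot=Ro.from_matrix([[-0.001,.374,-.927],[0,-.927,-.374],[-1,0,.001]]).as_quat())
for z in(.0,.05,.1): print(z,onz(d,(257,325),z,s5).round(3),onz(d,(105,262),z,s5).round(3))
E
```

```text
t: 9.55
position: [0.4561, -0.1862, 0.1992]
ee_rot: [0.694, 0.135, -0.694, 0.135]
force: [0.2, -1.0, -0.1]
grip_width: 0.0
t: 9.97
position: [0.3577, -0.2479, 0.1989]
ee_rot: [-0.693, -0.134, 0.695, -0.134]
force: [0.1, -0.5, -0.1]
grip_width: -0.0002
t: 10.38
position: [0.362, -0.2461, 0.199]
ee_rot: [0.694, 0.136, -0.694, 0.136]
force: [0.3, -0.1, -0.8]
grip_width: -0.0002
[ 0.36196583 -0.2460736   0.19902656]
blue [600.1, 174.6] [575, 152, 51, 46, 1861] [ 0.4691 -0.4039  0.0525]
blue [579.0, 209.6] [568, 205, 23, 10, 125] [ 0.4437 -0.4041  0.0525]
red [319.1, 127.6] [296, 103, 48, 50, 1867] [ 0.4267 -0.2209  0.0525]
red [314.1, 166.1] [303, 163, 23, 8, 131] [ 0.4029 -0.2271  0.0525]
0.0 [ 0.387 -0.132  0.   ] [0.395 0.011 0.   ]
0.05 [ 0.415 -0.129  0.05 ] [ 0.422 -0.007  0.05 ]
0.1 [ 0.443 -0.127  0.1  ] [ 0.449 -0.026  0.1  ]
```

View pics/w8.png

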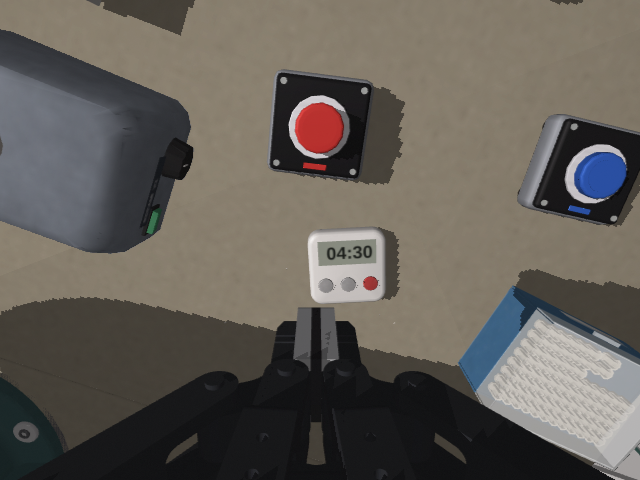

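The wrist view has the red key at (319,128), which gives (0.427, -0.221) and agrees with triangulation. The device edge is about 9 cm away. Approach.

```bash
python3 -m jog '[0.54,0.2,0,0,0,0,0.54,0.21,0,0,0,0,0.54,0.21,-0.2,0,0,0,0,0,-0.8,0,0,0,0,0,-0.8,0,0,0]'; python3 -m jog '[0,0,-0.6,0,0,0,0,0,-0.3,0,0,0,0,0,0,0,0,0,0,0,0,0,0,0,0,0,0,0,0,0]'; python3 - <<'E'
from h import *
s=robot.state();d=robot.snapshot("wrist");cv2.imwrite("pics/w9.png",d["img"]);print(s["position"],s["force"])
for ce,st in blobs(d["img"],"red",80): print(ce,st,onz(d,ce,.0525,s).round(4))
E
```

```text
t: 10.85
position: [0.4293, -0.2222, 0.1276]
ee_rot: [0.695, 0.135, -0.692, 0.138]
force: [0.2, -0.4, -0.8]
grip_width: -0.0002
t: 11.27
position: [0.4268, -0.222, 0.0918]
ee_rot: [0.694, 0.135, -0.694, 0.136]
force: [0.6, 0.4, 0.1]
grip_width: -0.0001
[ 0.42681796 -0.22199157  0.09179327] [0.56627106 0.40911591 0.07027473]
[314.8, 285.8] [282, 253, 69, 68, 3229] [ 0.4315 -0.2187  0.0525]
```

View pics/w9.png

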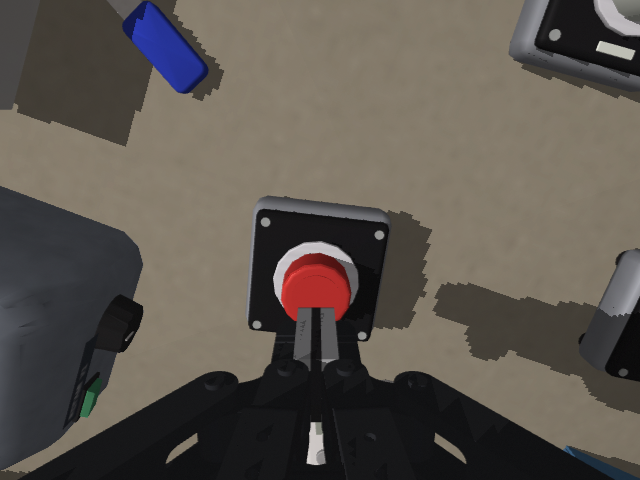

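The red key is centred at about (316,290). Press as before.

```bash
python3 -m jog '[0,0,-0.2,0,0,0,0,0,-0.2,0,0,0,0,0,-0.1,0,0,0,0,0,-0.1,0,0,0,0,0,-0.05,0,0,0]'; python3 -m jog '[0,0,-0.05,0,0,0,0,0,-0.05,0,0,0,0,0,-0.05,0,0,0,0,0,-0.05,0,0,0,0,0,0,0,0,0]'; python3 -m jog '[0,0,-0.04,0,0,0,0,0,-0.04,0,0,0,0,0,0,0,0,0,0,0,0,0,0,0,0,0,0,0,0,0]'
```

```text
t: 11.73
position: [0.4256, -0.2215, 0.0644]
ee_rot: [-0.694, -0.135, 0.694, -0.135]
force: [0.5, 0.6, -1.5]
grip_width: -0.0
t: 12.15
position: [0.4258, -0.2216, 0.0568]
ee_rot: [-0.694, -0.135, 0.694, -0.135]
force: [-1.8, 1.5, 3.0]
grip_width: -0.0001
t: 12.57
position: [0.4259, -0.2217, 0.0538]
ee_rot: [-0.694, -0.135, 0.694, -0.135]
force: [-1.6, 0.9, 2.2]
grip_width: 0.0
```

```bash
python3 -m jog '[0,0,-0.035,0,0,0,0,0,-0.03,0,0,0,0,0,0,0,0,0,0,0,0,0,0,0,0,0,0,0,0,0]'
```

```text
t: 12.98
position: [0.4261, -0.2217, 0.0517]
ee_rot: [0.694, 0.135, -0.694, 0.135]
force: [-3.6, 1.0, 9.5]
grip_width: 0.0001
```

At the stop, 9.5 N. Retreat well clear and check everything.

```bash
python3 -m jog '[0,0,0.1,0,0,0,0,0,0.3,0,0,0,0,0,0.8,0,0,0,0,0,1,0,0,0,0,0,1,0,0,0]'; python3 -m jog '[-0.3,-0.1,0.6,0,0,0,-0.3,-0.1,0.6,0,0,0,-0.3,-0.1,0.6,0,0,0,0,0,0,0,0,0,0,0,0,0,0,0]'; python3 -m jog '[0,0,0,0,0,0,0,0,0,0,0,0,0,0,0,0,0,0,0,0,0,0,0,0,0,0,0,0,0,0]'; python3 - <<'E'
from h import *
s=robot.state();W=robot.snapshot("wrist");A=robot.snapshot("scene");B=robot.snapshot("side")
cv2.imwrite("pics/w10.png",W["img"]);cv2.imwrite("pics/a10.png",cv2.resize(A["img"][195:375,180:500],(800,450)));cv2.imwrite("pics/b10.png",cv2.resize(B["img"][150:340,170:430],(780,570)))
print(s["t"],s["position"],s["force"])
for c in H: print(c,blobs(A["img"],c),blobs(B["img"],c))
E
```

```text
t: 13.4
position: [0.4256, -0.2214, 0.1801]
ee_rot: [-0.694, -0.136, 0.694, -0.135]
force: [0.8, -1.8, -0.1]
grip_width: 0.0001
t: 13.82
position: [0.3908, -0.2346, 0.2526]
ee_rot: [0.695, 0.134, -0.693, 0.136]
force: [-0.1, -0.1, -1.0]
grip_width: 0.0
t: 14.23
position: [0.39, -0.2334, 0.2505]
ee_rot: [-0.694, -0.136, 0.694, -0.135]
force: [-0.5, -0.1, -0.6]
grip_width: 0.0003
14.2333 [ 0.38995045 -0.23335833  0.25046944] [-0.45136313 -0.06596595 -0.63631144]
blue [([472.4, 206.3], [461, 201, 24, 13, 198]), ([260.2, 261.5], [254, 256, 15, 13, 102]), ([397.6, 290.6], [390, 285, 18, 14, 167])] [([272.5, 162.1], [266, 155, 14, 15, 197]), ([327.9, 213.7], [322, 211, 13, 6, 58])]
yellow [([276.6, 229.4], [269, 225, 16, 10, 121])] [([267.5, 271.4], [259, 267, 18, 10, 140])]
red [([287.3, 278.3], [279, 273, 18, 13, 145])] [([244.3, 191.3], [239, 187, 12, 9, 90]), ([348.8, 247.8], [342, 244, 15, 8, 89])]
```

View pics/a10.png

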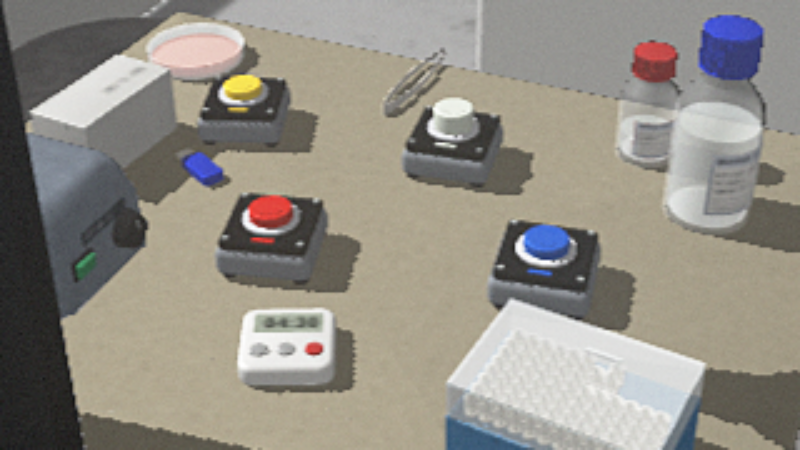

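View pics/b10.png

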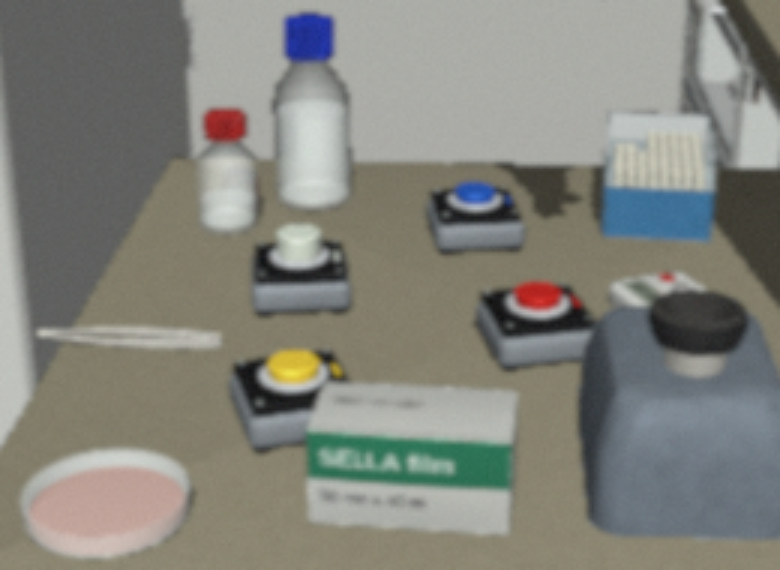

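View pics/w10.png

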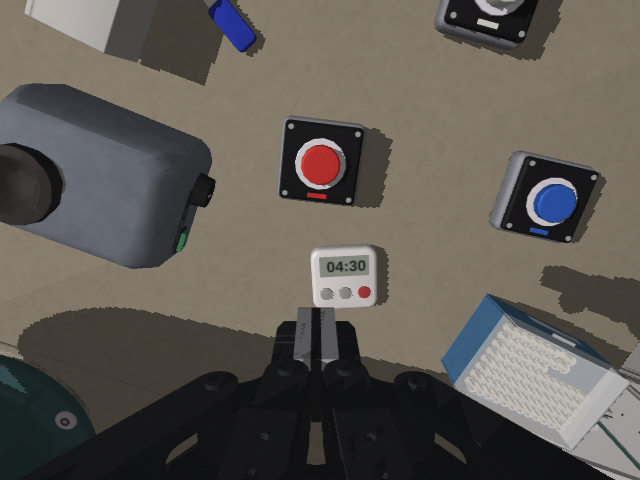

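All three keys sit low in both views, the white key still stands up, and everything else is in place. The hand is at z = 0.25, clear.

```bash
python3 -c "
from cell import robot
print(robot.job_done())"
```

```text
the job is handed in; nothing more can be done
None
```

I pressed the blue key, then yellow, then red with the closed fingertips, and handed the job in at about 14 s of the 61 s allowed.

- **At the stop:** each key resisted with about 3 N. The force then rose to 11.0, 10.0 and 9.5 N with the fingertips near 40.6 mm. That fits a key fully down, with the spring compressed about 2.5 mm beneath it.
- **After release:** the camera views showed all three keys still down and the white key up. The pads and the other objects showed no visible movement. The hand was clear at z = 0.25 m.
- **Small disagreements:**
  - There was a sideways force of up to about 3.6 N during the presses, but it moved no pad visibly.
  - The different views placed the keys a few millimetres apart, and the presses were centred to within about 2 mm.
- **Not checked directly:** I could not read the key positions themselves, so "fully down" rests on force, height and pictures.

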